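# Lock the hand lamp into its bayonet charging dock

## Robot

A 6-joint arm with a two-finger parallel gripper is mounted at the origin on the work surface. World frame = base frame: x ahead of the robot, y to its left, z up, the work surface at z = 0. Lengths are in m, angles in rad, forces in N, time in s.
With the tool pointing down it reaches from about 0.35 to 0.85 m from the base axis. Payload 8.1 kg.
Tool frame: the origin (TCP) lies at the very end of the fingers, on their centre line; the grasp point (between the pads) lies 19 mm behind it; z points along the fingers, y is the direction in which the jaws open and shut (so a half turn about z gives the same grasp; the last joint's range is limited). The gripper opens to 93 mm and grips with 3 to 60 N. Pads are 15 mm wide; open, the fingers measure 128 mm over their backs; the gripper's body (75 mm by 188 mm) begins 65 mm behind the grasp point.
Start: joints at [-1.343, 0.13, 1.488, -0, 1.523, -0.085], TCP at [0.185, -0.571, 0.219] pointing down, gripper open.
Joint ranges: [-2.96, 2.96], [-0.89, 2.26], [0.02, 2.5], [-1.34, 4.48], [0, 2.73], [-2.66, 2.66]. Speed limits (rad/s): [2.39, 2.39, 2.79, 3.14, 3.14, 3.14].

## Interface

Orientations are given as a rotation vector (axis times angle).
In Python, from plant import robot gives the robot as it stands.
- The arm moves only by the shell command python3 -m pendant 'ROWS' [OPENING] [FORCE]. ROWS is JSON, a list of rows, each an object with "delta_pos": the shift along the tool's x, y, z in m, a list of three; "spin": the turn about the tool's z in rad. In form: [{"delta_pos": [dx, dy, dz], "spin": spin}, ...]. A call has 1 to 10 rows; each row is the pose to reach, as a shift and turn from the pose measured when the call began, along the tool's axes at that moment; what a row does not reach only later rows make up. A row lasts 1/10 s, in which the tool goes at most 50 mm and 8.59 degrees, less where a joint would pass 70% of its speed; a pose out of reach is approached as far as the arm can. A call with a gripper value outside its range is refused whole. OPENING is the closure, from -1 (fully open) to 1 (shut), set as the call begins (- or left out, the last holds). The fingers move at their own pace and stop on an object; FORCE is the grip in N (left out, the last holds). Time passes only in rows, so rows that repeat a pose let the fingers close. It gives the time, the measured TCP pose, the force and the opening at its end, in the units of the state.
- robot.read_state(): the state, without advancing time (a new reading comes with each control period).
- robot.read_camera(name): name is "side" or "top" or "wrist"; returns a dict with "color" (480x640x3 uint8, blue, green, red), "camera_matrix" (3x3 intrinsics, pixels), "R" (3x3) and "t" (3): a world point X has camera coordinates R X + t. Camera axes: x right, y down, z forward; pixel columns grow to the right and rows downward; lengths in m; the calibration is good to about 2 mm. The wrist camera is an equidistant fisheye: a pixel r from the principal point sees the ray r / f radians off the axis. A picture is of the moment at which its call begins. There is no depth.
- robot.close_job(): hands the job in, once; it reports no verdict.
Trained networks look in the newest picture that a camera, given by its name, has taken for a name from the list of things; names that differ only in an ending like _2 or _b are one class to them, and where a whole thing is asked for, a point or a joint stands for the part that bears it (a point fixed in the world has none). Each returns a list of dicts, best first, with "score" (0 to 1); they miss things now and then, are a little off and sometimes report something else, mostly with a low value. They report only what shows in the picture. A call takes as long as a camera call. They do not tell look-alikes from the thing itself.
- robot.outline_of(camera, label): "mask" (480x640 bool, what is visible of it).
- robot.mark_of(camera, label): "location" ([x, y, z] in m, in the coordinates of the camera as it stood for that picture, good to about 4 mm: a listed point, or the origin of a listed thing).
The state is a dict: "t": time; "q": joint angles; "dq": joint speeds; "joint_torque": joint torques, N m; "tool_pos": TCP position; "orientation": TCP orientation; "force": force on the tool from outside, world axes, zero at the start; "wrist_torque": the same for the moment, N m; "opening": finger opening in m.
Only numpy, scipy, OpenCV 4.12 (cv2) and the standard library are available. Lean on these libraries where they do the work, as an engineer would, in place of code of your own. Each camera call takes 0.05 s, during which the arm holds its last target.

## Task

Put the orange hand lamp on charge: pick it up by its grip, lower it upright into the round collar of the charging dock, turning it under light pressure until its three pins drop through the three notches, then press it gently down against the spring and turn it clockwise (seen from above) until the ramps have drawn it fully down and tight and you feel the end stop, and let go of it. The collar may be clamped turned in the dock by up to 35 degrees either way, so feel for the notches and the stop instead of forcing anything, and leave the other things on the desk where they are.

Things in the scene. Friction and masses are not known exactly. Their poses are not given: they have to be found in the camera images.
- lamp_center (a point): Centre of the loose orange and black hand lamp, half-way up (62 mm above its foot), z up along its axis, x along its grip bar. It stands upright, 124 mm tall, about 0.4 kg. Orange and white body 72 mm wide from 36 to 84 mm above the foot; below it a black skirt, 58 mm in diameter, whose lowest 5 mm is bevelled to 51 mm.
- lamp_grip (a point): Middle of the lamp's black upright grip bar, 46 mm above the lamp's centre (108 mm above the foot). The bar is 60 mm long along the lamp's x, 18 mm thick along its y, and reaches from 84 to 124 mm above the foot. Grasp it from above across its 18 mm.
- lamp_pin (a point): Tip of one of three radial steel pins low on the lamp's skirt, 8 mm in diameter, centred 10 mm above the foot, tips 38.5 mm from the axis. They point to 0, 120 and 240 degrees from the lamp's x, so this one lies below the +x end of the grip bar.
- dock: Fixed grey charging dock, 130 x 130 mm, origin at the centre of its underside on the desk, z up, two small lights on its -x face. The steel collar in its middle is clamped rigidly, but turned anywhere within 0.60 rad either way of the angle at which a notch points along the dock's +x; that angle is not in this reading: see it from above or feel it.
- dock_mouth (a point): Centre of the collar's top face, 66 mm above the desk; axes as the dock's. Bore 62 mm in diameter, collar 8 mm thick, three notches 120 degrees apart for the pins, 12.5 mm wide, reaching 45 mm from the axis. With its pins lying on the top face the lamp's foot is 60 mm above the desk, 6 mm inside the bore; in the notches it drops to 46 mm.
- dock_seat (a point): Top of the sprung brass plunger in the bore, on its axis, 46 mm above the desk when free: 4 N to start it, then 0.9 N per mm. The pins are under the collar once the lamp's foot is pressed below 44 mm, a push of 1 to 6 N. Turn clockwise (seen from above) while pressing.
- dock_lock (a point): Where the lamp's foot ends, on the dock's axis 39 mm above the desk. Turned clockwise from the notch the pins meet ramps at about 13 degrees, which draw the lamp down 5 mm until 51 degrees; then they run level to a solid stop at 56 degrees (0.98 rad). Turning takes 0.05 to 0.3 N m; at the stop it rises steeply: go no further than 0.6 N m. Friction then holds it.
- radio_center (a point): Centre of a black handheld radio lying on the desk, 115 x 56 x 34 mm, with a thin 115 mm antenna along its x; a bystander.
- battery_center (a point): Centre of a flat black battery pack with a yellow label, 75 x 50 x 20 mm, lying on the desk; a bystander.
- mug_center (a point): Centre of a blue mug, 80 mm wide, 90 mm high; a bystander.
- stapler_center (a point): Centre of a red and black stapler, 130 x 34 x 39 mm, lying on the desk; a bystander.
- mic_center (a point): Centre of a black hand microphone, 85 x 58 x 30 mm, lying on the desk; a bystander.
Things that resemble listed ones, but are neither listed nor needed, are in the scene too. Of the things that look like the part that bears lamp_center, the middle-sized one is meant.

How it is judged:
By the outcome, as a careful person would: the job done as asked, in the order asked, and still so for the second after the job is handed in, with the robot touching nothing.
It also fails if it takes over 72 s, if anything falls off the work surface, if the arm or the gripper's body presses on something with over 40 N, if the wrist force passes 120 N, or if a joint passes its speed limit or range.

## Working session

There is one attempt and no reset: what is moved stays moved. The work goes in short steps, Python scripts to look and compute and a shell command to move; the robot and the scene stay as the last step left them, time stands still between calls to the robot, and variables do not carry over. Pictures are saved under pics/ and viewed, and the job is handed in when it is done.

```bash
ls; mkdir -p pics
python3 - <<'E'
from plant import robot
import cv2
s=robot.read_state(); print({k:s[k] for k in s})
for n in ["side","top","wrist"]:
    c=robot.read_camera(n); cv2.imwrite(f"pics/{n}0.png",c["color"]); print(n,c["camera_matrix"],c["R"],c["t"])
    for l in ["lamp_center","lamp_grip","lamp_pin","dock","dock_mouth"]:
        for m in robot.mark_of(n,l):
            X=c["R"].T@(m["location"]-c["t"]); print(n,l,round(m["score"],2),X.round(3))
print(robot.read_state()["t"])
E
```

```text
pics
{'t': 0.0, 'q': array([-1.34339573e+00,  1.31169921e-01,  1.48926367e+00, -2.14787002e-05,
        1.52301687e+00, -8.54059466e-02]), 'dq': array([-0.0003152 , -0.00197375, -0.00038346,  0.00063348, -0.00015958,
        0.00026067]), 'joint_torque': array([-1.76770202e-03, -5.59852374e+01, -4.91757882e+01,  7.67697953e-02,
        3.53360258e-02, -1.64443145e-04]), 'tool_pos': array([ 0.18451854, -0.57032042,  0.21759081]), 'orientation': array([-3.10141686e+00, -4.89067762e-01,  2.40484333e-04]), 'force': array([-0.3296689 ,  0.01667949, -1.03045908]), 'wrist_torque': array([-0.01954895, -0.01895328,  0.02506887]), 'opening': 0.09312441802988052}
side [[490.74717192   0.         318.22168516]
 [  0.         490.74717192 241.41079072]
 [  0.           0.           1.        ]] [[-0.99720127 -0.07438029 -0.00756352]
 [-0.05336775  0.77901724 -0.62472716]
 [ 0.0523595  -0.62257507 -0.78080648]] [0.53803688 0.0822704  1.09109478]
side lamp_center 0.97 [ 0.696 -0.186  0.042]
side lamp_center 0.9 [ 0.455 -0.226  0.083]
side lamp_center 0.84 [ 0.591 -0.196  0.062]
side lamp_center 0.3
[... 640 characters left out ...]
.0220309   0.54778622  1.6470343 ]
top lamp_center 0.95 [ 0.596 -0.199  0.06 ]
top lamp_center 0.86 [ 0.454 -0.231  0.085]
top lamp_center 0.82 [ 0.7   -0.187  0.044]
top lamp_grip 0.84 [ 0.454 -0.229  0.15 ]
top lamp_grip 0.78 [ 0.696 -0.182  0.073]
top lamp_grip 0.57 [ 0.594 -0.196  0.112]
top lamp_pin 0.83 [ 0.721 -0.189  0.003]
top dock 0.62 [0.554 0.148 0.002]
top dock_mouth 0.83 [0.558 0.149 0.067]
wrist [[371.64829954   0.         324.91509152]
 [  0.         371.64829954 244.4916716 ]
 [  0.           0.           1.        ]] [[ 0.30782186 -0.95144351  0.00097188]
 [-0.92346949 -0.2985252   0.24101203]
 [-0.2290192  -0.07508627 -0.97052164]] [-0.6002403  -0.02855431  0.38990261]
0.9
```

View pics.

View pics/side0.png

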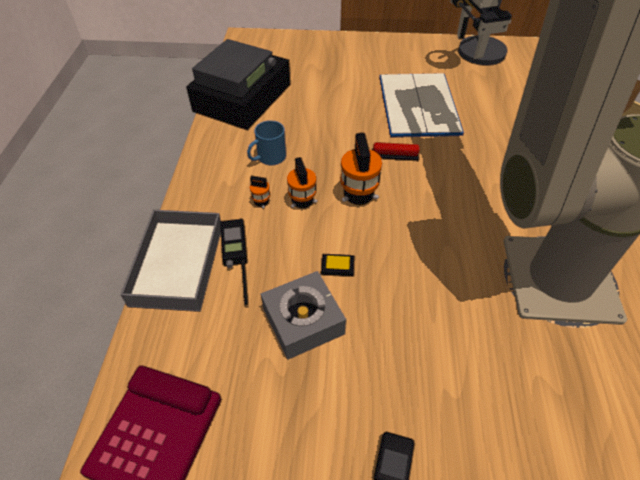

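View pics/top0.png

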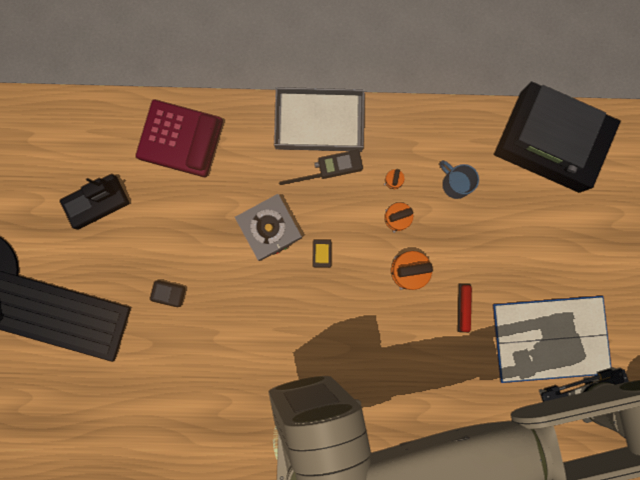

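Run:
```python
import cv2
a=cv2.imread("pics/top0.png")
cv2.imwrite("pics/topcrop_lamps.png",cv2.resize(a[150:290,360:540],None,fx=4,fy=4,interpolation=cv2.INTER_CUBIC))
cv2.imwrite("pics/topcrop_dock.png",cv2.resize(a[170:270,190:310],None,fx=6,fy=6,interpolation=cv2.INTER_CUBIC))
```

```text
(no output)
```

View pics/topcrop_lamps.png

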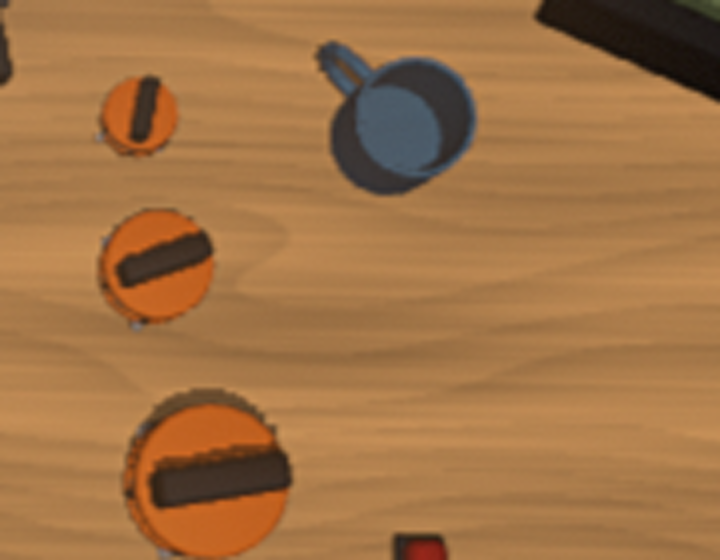

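View pics/topcrop_dock.png

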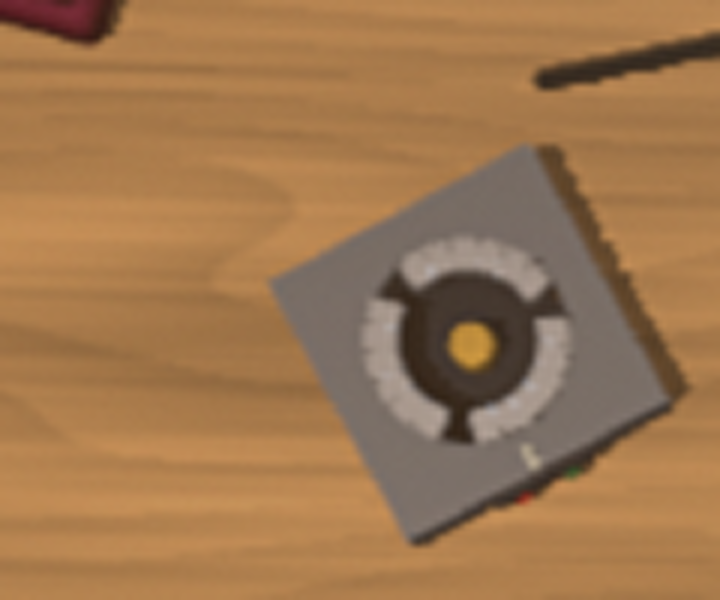

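```bash
cat > h.py <<'E'
import numpy as np,cv2
TOP=dict(K=np.array([[620.8985487,0,326.89754287],[0,620.8985487,232.71931125],[0,0,1]]),
R=np.array([[0.02304831,-0.99965605,0.01251241],[-0.9961649,-0.02402089,-0.08413374],[0.08440536,-0.01052528,-0.99637591]]),t=np.array([-0.0220309,0.54778622,1.6470343]))
def toplane(c,uv,z):
    uv=np.atleast_2d(np.array(uv,float)); d=np.c_[(uv-c["K"][:2,2])/c["K"][0,0],np.ones(len(uv))]@c["R"]
    o=-c["R"].T@c["t"]; s=(z-o[2])/d[:,2]; return o+d*s[:,None]
def fishplane(c,uv,z):
    uv=np.atleast_2d(np.array(uv,float)); p=(uv-c["K"][:2,2])/c["K"][0,0]; r=np.linalg.norm(p,axis=1)+1e-12
    d=np.c_[p/r[:,None]*np.sin(r)[:,None],np.cos(r)]@c["R"]
    o=-c["R"].T@c["t"]; s=(z-o[2])/d[:,2]; return o+d*s[:,None]
def fishproj(c,X):
    p=np.atleast_2d(X)@c["R"].T+c["t"]; rho=np.linalg.norm(p[:,:2],axis=1)+1e-12; th=np.arctan2(rho,p[:,2])
    return p[:,:2]/rho[:,None]*th[:,None]*c["K"][0,0]+c["K"][:2,2]
E
python3 - <<'E'
from h import *
a=cv2.imread("pics/top0.png")
g=a.astype(int)
# middle lamp bar
m=np.zeros(a.shape[:2],bool); m[206:224,388:414]=1
b=m&(g[...,2]<100)
n,l,st,ce=cv2.connectedComponentsWithStats(b.astype(np.uint8)); print(st[1:,4],ce[1:])
i=1+st[1:,4].argmax(); v,u=np.nonzero(l==i)
P=toplane(TOP,np.c_[u,v],0.124)[:,:2]; c=P.mean(0); w,V=np.linalg.eigh(np.cov((P-c).T)); print("bar",c,np.degrees(np.arctan2(V[1,1],V[0,1])),np.sqrt(12*w))
# pins
print("pins",toplane(TOP,[(394.3,231.3),(386.2,210)],.010))
# orange top disc at z=.084
o=m*0; o=np.zeros(a.shape[:2],bool); o[200:234,382:418]=1
o&=(g[...,2]>150)&(g[...,0]<60); v,u=np.nonzero(o)
print("notch")
nt=toplane(TOP,[(190+395/6,170+285/6),(190+548/6,170+300/6),(190+458/6,170+430/6)],.066)[:,:2]
print(nt, "circumc")
A=np.c_[2*nt,np.ones(3)]; s=np.linalg.solve(A,(nt**2).sum(1)); c=s[:2]; print(c, np.degrees(np.arctan2(*(nt-c).T[::-1])),np.linalg.norm(nt-c,axis=1))
cor=toplane(TOP,[(190+270/6,170+283/6),(190+535/6,170+145/6),(190+672/6,170+402/6),(190+410/6,170+540/6)],.066)[:,:2]
print(cor,cor.mean(0)); d=cor[1]-cor[0]; print(np.degrees(np.arctan2(d[1],d[0])),np.linalg.norm(d))
E
```

```text
[171] [[400.51461988 214.42690058]]
bar [ 0.59068877 -0.19372394] 110.99982270873662 [0.01812037 0.06053408]
pins [[ 0.55755348 -0.19216383  0.01      ]
 [ 0.61523786 -0.16927154  0.01      ]]
notch
[[0.58008184 0.17859778]
 [0.57512144 0.11160565]
 [0.517242   0.1491151 ]] circumc
[0.55673625 0.14664668] [ 53.84566372 -62.31507469 176.42362195] [0.03957131 0.03957131 0.03957131]
[[0.5796285  0.23315252]
 [0.64331238 0.11929948]
 [0.53171414 0.05625309]
 [0.46884723 0.16844909]] [0.55587556 0.14428854]
-60.779459057217565 0.13045363893848644
```

```bash
cat >> h.py <<'E'
from scipy.spatial.transform import Rotation as Ro
def rel(s,pos,yawdeg):
    R=Ro.from_rotvec(s["orientation"]).as_matrix(); yaw=np.degrees(np.arctan2(R[1,0],R[0,0]))
    return (R.T@(np.array(pos)-s["tool_pos"])).round(4), round(float(np.radians(-((yawdeg-yaw+180)%360-180))),4), yaw
def show(s):
    R=Ro.from_rotvec(s["orientation"]).as_matrix(); print("t",round(s["t"],2),"pos",s["tool_pos"].round(4),"yaw",np.degrees(np.arctan2(R[1,0],R[0,0])).round(2),"zax",R[:,2].round(4),"F",s["force"].round(2),"M",s["wrist_torque"].round(3),"open",round(s["opening"],4),"q",s["q"].round(3))
E
python3 - <<'E'
from h import *
from plant import robot
s=robot.read_state(); show(s); print(rel(s,(.5907,-.1937,.22),111))
E
```

```text
t 0.9 pos [ 0.1847 -0.5709  0.2186] yaw 17.92 zax [ 0.  0. -1.] F [-0.59  0.48 -0.31] M [-0.013  0.017 -0.048] open 0.093 q [-1.343  0.13   1.488  0.     1.523 -0.085]
(array([ 0.5024, -0.2339, -0.0013]), -1.6245, np.float64(17.9219126856789))
```

```bash
python3 -m pendant '[{"delta_pos":[0.502,-0.234,-0.001],"spin":-1.62},{"delta_pos":[0.502,-0.234,-0.001],"spin":-1.62},{"delta_pos":[0.502,-0.234,-0.001],"spin":-1.62},{"delta_pos":[0.502,-0.234,-0.001],"spin":-1.62},{"delta_pos":[0.502,-0.234,-0.001],"spin":-1.62},{"delta_pos":[0.502,-0.234,-0.001],"spin":-1.62},{"delta_pos":[0.502,-0.234,-0.001],"spin":-1.62},{"delta_pos":[0.502,-0.234,-0.001],"spin":-1.62},{"delta_pos":[0.502,-0.234,-0.001],"spin":-1.62},{"delta_pos":[0.502,-0.234,-0.001],"spin":-1.62}]' -0.1 15
python3 - <<'E'
from h import *
from plant import robot
s=robot.read_state(); show(s); print(rel(s,(.5907,-.1937,.22),111))
E
```

```text
t: 1.9
tool_pos: [0.5522, -0.2288, 0.2198]
orientation: [1.929, 2.479, 0.0]
force: [0.8, -1.1, 0.2]
opening: 0.0512
t 1.9 pos [ 0.5522 -0.2288  0.2198] yaw 104.22 zax [ 5.e-04 -4.e-04 -1.e+00] F [ 0.78 -1.06  0.19] M [-0.029 -0.116 -0.004] open 0.0512 q [-0.478  0.123  1.494 -0.     1.524 -0.727]
(array([ 0.0245,  0.0459, -0.0002]), -0.1183, np.float64(104.22391559289349))
```

Now settle above the lamp, and look with the wrist camera.

```bash
python3 -m pendant '[{"delta_pos":[0.0245,0.046,0],"spin":-0.118},{"delta_pos":[0.0245,0.046,0],"spin":-0.118},{"delta_pos":[0.0245,0.046,0],"spin":-0.118},{"delta_pos":[0.0245,0.046,0],"spin":-0.118}]'
python3 - <<'E'
from h import *
from plant import robot
s=robot.read_state(); show(s)
c=robot.read_camera("wrist"); c["K"]=c["camera_matrix"]; im=c["color"]; cv2.imwrite("pics/w1raw.png",im)
for l in ["lamp_center","lamp_grip","lamp_pin"]:
    for m in robot.mark_of("wrist",l): print(l,round(m["score"],2),(c["R"].T@(m["location"]-c["t"])).round(4))
def draw(X,col):
    uv=fishproj(c,X); cv2.polylines(im,[uv.round().astype(int)],True,col,1)
ce=np.array([.5907,-.1937]);y=np.radians(111);R=np.array([[np.cos(y),-np.sin(y)],[np.sin(y),np.cos(y)]])
b=np.array([[30,9],[-30,9],[-30,-9],[30,-9]])/1000@R.T+ce
draw(np.c_[b,[.124]*4],(0,255,0))
import pickle; pickle.dump(dict(K=c["K"],R=c["R"],t=c["t"]),open("w1.pkl","wb"))
cv2.imwrite("pics/w1.png",im)
E
```

```text
t: 2.3
tool_pos: [0.5902, -0.1944, 0.2197]
orientation: [1.781, 2.587, -0.001]
force: [0.1, 0.1, 0.5]
opening: 0.0512
t 2.3 pos [ 0.5902 -0.1944  0.2197] yaw 110.91 zax [-1.e-04 -7.e-04 -1.e+00] F [0.12 0.12 0.48] M [-0.084 -0.079 -0.016] open 0.0512 q [-4.000e-01  1.870e-01  1.423e+00 -1.000e-03  1.531e+00 -7.650e-01]
lamp_center 0.88 [ 0.5918 -0.196   0.0646]
lamp_center 0.7 [ 0.7007 -0.1878  0.0381]
lamp_center 0.59 [ 0.4527 -0.2268  0.0904]
lamp_grip 0.94 [ 0.4493 -0.2333  0.1473]
lamp_grip 0.83 [ 0.5958 -0.1972  0.1124]
lamp_grip 0.72 [ 0.7002 -0.1904  0.077 ]
```

View pics/w1.png

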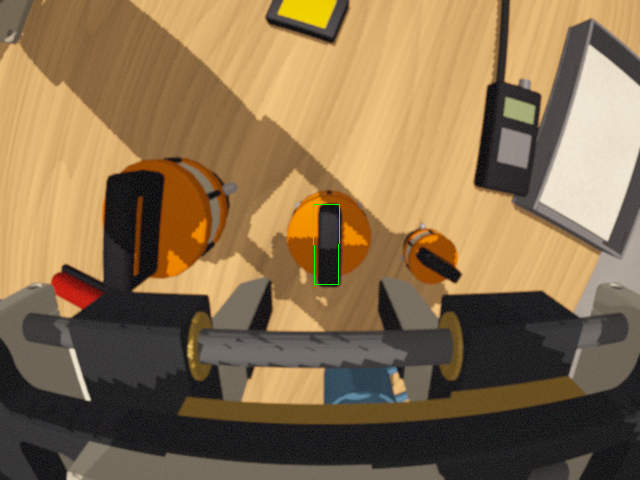

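```bash
python3 -m pendant '[{"delta_pos":[0.0005,0.001,0.045],"spin":0},{"delta_pos":[0.0005,0.001,0.09],"spin":0},{"delta_pos":[0.0005,0.001,0.115],"spin":0},{"delta_pos":[0.0005,0.001,0.13],"spin":0},{"delta_pos":[0.0005,0.001,0.13],"spin":0}]'
python3 -m pendant '[{"delta_pos":[0,0,0],"spin":0},{"delta_pos":[0,0,0],"spin":0},{"delta_pos":[0,0,0],"spin":0},{"delta_pos":[0,0,0],"spin":0},{"delta_pos":[0,0,0],"spin":0}]' 1 30
python3 - <<'E'
from h import *
from plant import robot
s=robot.read_state(); show(s)
E
```

```text
t: 3.0
tool_pos: [0.5891, -0.1943, 0.0878]
orientation: [-1.783, -2.583, 0.002]
force: [-0.3, -0.0, -0.1]
opening: 0.051
t: 3.5
tool_pos: [0.5896, -0.1944, 0.0886]
orientation: [-1.783, -2.584, 0.001]
force: [-0.5, -2.3, 2.9]
opening: 0.0178
t 3.5 pos [ 0.5896 -0.1944  0.0886] yaw 110.79 zax [-1.6e-03  4.0e-04 -1.0e+00] F [-0.52 -2.3   2.9 ] M [-0.358  0.001  0.002] open 0.0178 q [-0.401  0.281  1.559 -0.     1.303 -0.764]
```

```bash
python3 -m pendant '[{"delta_pos":[0,0,-0.02],"spin":0},{"delta_pos":[0,0,-0.06],"spin":0},{"delta_pos":[0,0,-0.1],"spin":0},{"delta_pos":[0,0,-0.13],"spin":0},{"delta_pos":[0,0,-0.13],"spin":0}]'
python3 - <<'E'
from h import *
from plant import robot
s=robot.read_state(); show(s); print(rel(s,(.57,.01,.219),116))
E
```

```text
t: 4.0
tool_pos: [0.5923, -0.1955, 0.2245]
orientation: [1.78, 2.58, 0.002]
force: [0.7, -0.2, -3.2]
opening: 0.0178
t 4.0 pos [ 0.5923 -0.1955  0.2245] yaw 110.79 zax [ 0.0065 -0.0031 -1.    ] F [ 0.71 -0.15 -3.18] M [-0.005 -0.187  0.066] open 0.0178 q [-0.401  0.185  1.418 -0.     1.532 -0.764]
(array([0.2   , 0.052 , 0.0047]), -0.0909, np.float64(110.7930428228461))
```

```bash
python3 -m pendant '[{"delta_pos":[0.04,0.01,0],"spin":-0.09},{"delta_pos":[0.08,0.02,0],"spin":-0.09},{"delta_pos":[0.12,0.03,0],"spin":-0.09},{"delta_pos":[0.16,0.042,0],"spin":-0.09},{"delta_pos":[0.19,0.05,0],"spin":-0.09},{"delta_pos":[0.2,0.052,0],"spin":-0.09},{"delta_pos":[0.2,0.052,0],"spin":-0.09},{"delta_pos":[0.2,0.052,0],"spin":-0.09}]'
python3 - <<'E'
from h import *
from plant import robot
s=robot.read_state(); show(s)
c=robot.read_camera("wrist"); c["K"]=c["camera_matrix"]; im=c["color"].copy(); cv2.imwrite("pics/w2raw.png",im)
import pickle; pickle.dump(dict(K=c["K"],R=c["R"],t=c["t"]),open("w2.pkl","wb"))
for l in ["dock_mouth","dock","lamp_center"]:
    for m in robot.mark_of("wrist",l): print(l,round(m["score"],2),(c["R"].T@(m["location"]-c["t"])).round(4))
th=np.linspace(0,2*np.pi,60)
for r in (.031,.045): 
    uv=fishproj(c,np.c_[.557+r*np.cos(th),.147+r*np.sin(th),0*th+.066]); cv2.polylines(im,[uv.round().astype(int)],True,(0,255,0),1)
cv2.imwrite("pics/w2.png",im)
E
```

```text
t: 4.8
tool_pos: [0.5695, 0.0093, 0.2224]
orientation: [1.663, 2.659, -0.001]
force: [-0.4, -0.9, -3.7]
opening: 0.0177
t 4.8 pos [0.5695 0.0093 0.2224] yaw 115.96 zax [ 0.0047 -0.0037 -1.    ] F [-0.42 -0.92 -3.66] M [-0.037 -0.14   0.018] open 0.0177 q [-0.072  0.042  1.575 -0.003  1.52  -0.524]
dock_mouth 0.56 [0.5623 0.1493 0.0687]
dock 0.71 [0.5619 0.1497 0.0028]
lamp_center 0.74 [ 0.6993 -0.1885  0.0401]
lamp_center 0.51 [0.564  0.1486 0.0032]
```

View pics/w2.png

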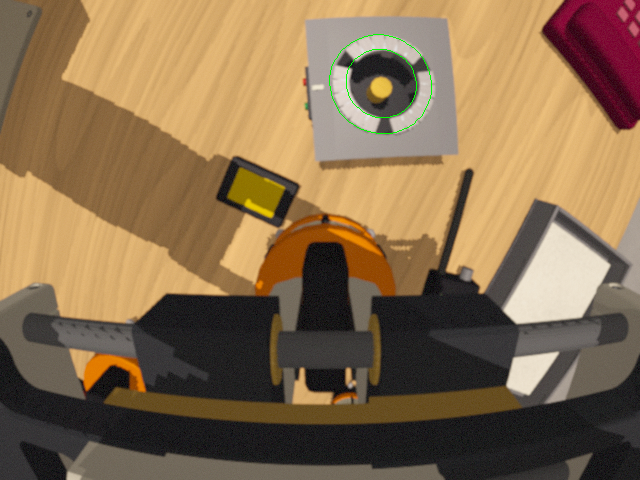

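Run:
```python
from h import *
import pickle
c=pickle.load(open("w2.pkl","rb")); im=cv2.imread("pics/w2raw.png")
# rectify onto z=.066 plane: 0.5 mm... 0.2mm/px, 600px=120mm, x right=+x world, up=+y
n=600; gx,gy=np.meshgrid(np.arange(n),np.arange(n)); X=np.c_[(.497+gx.ravel()*.0002),(.207-gy.ravel()*.0002),np.full(n*n,.066)]
uv=fishproj(c,X).astype(np.float32).reshape(n,n,2)
o=cv2.remap(im,uv,None,cv2.INTER_CUBIC); cv2.imwrite("pics/rect2raw.png",o)
for r in (31,45): cv2.circle(o,(300,300),int(r*5),(0,255,0),1)
for a in (56,176,-64):
    a=np.radians(a); cv2.line(o,(300,300),(int(300+250*np.cos(a)),int(300-250*np.sin(a))),(255,0,255),1)
cv2.imwrite("pics/rect2.png",o)
```

```text
(no output)
```

View pics/rect2.png

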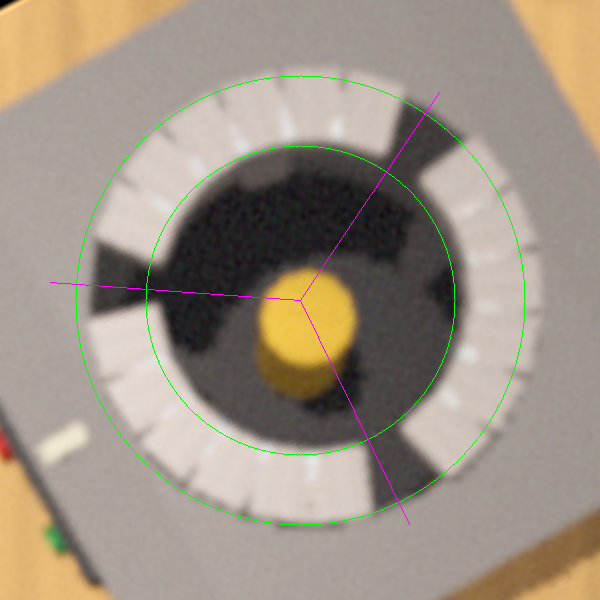

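Run:
```python
from h import *
import pickle
for k,p,yw,zf in (("w1",(.5907,-.1937),111,0),("w2",(.5695,.0093),115.96,.2224-.0886)):
    c=pickle.load(open(k+".pkl","rb")); im=cv2.imread(f"pics/{k}raw.png")
    y=np.radians(yw);R=np.array([[np.cos(y),-np.sin(y)],[np.sin(y),np.cos(y)]])
    b=np.array([[30,9],[-30,9],[-30,-9],[30,-9]])/1000@R.T+p
    th=np.linspace(0,2*np.pi,80); L=[np.c_[b,[.124+zf]*4],np.c_[p[0]+.036*np.cos(th),p[1]+.036*np.sin(th),0*th+.084+zf]]
    f=5
    im=cv2.resize(im[180:310,245:410],None,fx=f,fy=f,interpolation=cv2.INTER_CUBIC) if k=="w1" else cv2.resize(im[190:310,245:410],None,fx=f,fy=f,interpolation=cv2.INTER_CUBIC)
    o=(245,180 if k=="w1" else 190)
    for X in L:
        uv=(fishproj(c,X)-o+.5)*f; cv2.polylines(im,[uv.round().astype(int)],True,(0,255,0),1)
    cv2.imwrite(f"pics/chk_{k}.png",im[:600,:800])
```

```text
(no output)
```

View pics/chk_w1.png

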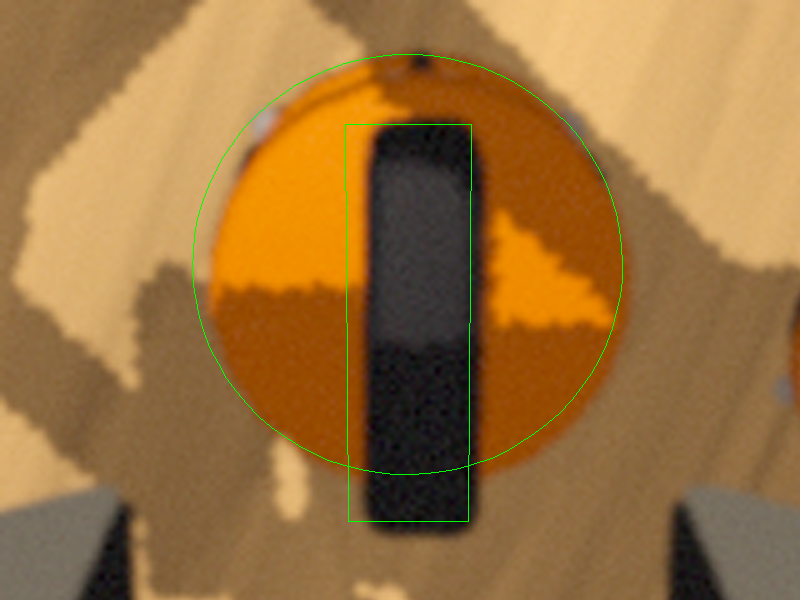

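View pics/chk_w2.png

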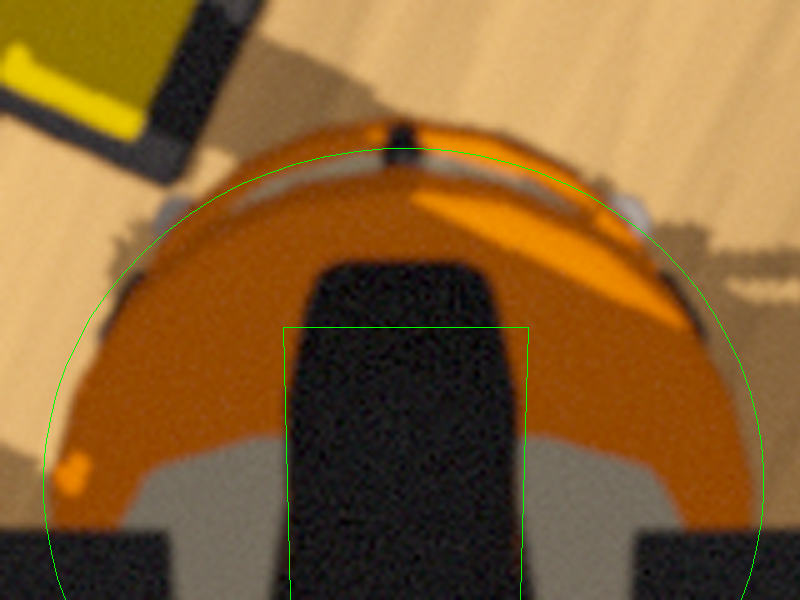

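Run:
```python
from h import *
import pickle
c=pickle.load(open("w2.pkl","rb"))
o=-c["R"].T@c["t"]; y=np.radians(115.96); ex=np.array([np.cos(y),np.sin(y),0]);ey=np.array([np.sin(y),-np.cos(y),0])
tcp=np.array([.5695,.0093,.2224]); d=o-tcp; print("cam in tool",d@ex,d@ey,d[2])
def P(x,y_,h,dx=0,dz=0): return fishproj(c,(tcp+ex*(x+dx)+ey*y_+np.array([0,0,h-.0886+dz]))[None])[0]
for dx in (0,.003,.006):
  for dz in (0,-.004,-.008):
    s=np.sin(np.radians(60))*.0385
    print(dx,dz,"barend",P(.03,0,.124,dx,dz).round(1),"pins",P(.0193,s,.01,dx,dz).round(1),P(.0193,-s,.01,dx,dz).round(1),"bodyTop",P(.036,0,.084,dx,dz).round(1),"bodyBot",P(.036,0,.036,dx,dz).round(1))
```

```text
cam in tool 0.06754774884767108 -0.0006551491896653943 0.16685976707795602
0 0 barend [325.6 254.9] pins [374.  223.7] [275.5 223.7] bodyTop [325.2 219.1] bodyBot [324.9 204.5]
0 -0.004 barend [325.5 251.9] pins [373.3 222.6] [276.2 222.6] bodyTop [325.2 217.6] bodyBot [324.9 203.6]
0 -0.008 barend [325.5 249.2] pins [372.5 221.5] [276.9 221.5] bodyTop [325.1 216.1] bodyBot [324.8 202.7]
0.003 0 barend [325.6 247. ] pins [374.1 219.3] [275.4 219.4] bodyTop [325.2 212.8] bodyBot [324.9 199.5]
0.003 -0.004 barend [325.5 244.3] pins [373.4 218.3] [276.1 218.3] bodyTop [325.2 211.4] bodyBot [324.9 198.7]
0.003 -0.008 barend [325.5 241.7] pins [372.6 217.2] [276.8 217.3] bodyTop [325.1 210.1] bodyBot [324.8 197.9]
0.006 0 barend [325.6 239. ] pins [374.3 215. ] [275.2 215. ] bodyTop [325.2 206.4] bodyBot [324.9 194.5]
0.006 -0.004 barend [325.6 236.5] pins [373.5 214. ] [276. 214.] bodyTop [325.2 205.2] bodyBot [324.9 193.8]
0.006 -0.008 barend [325.5 234.1] pins [372.7 213. ] [276.7 213. ] bodyTop [325.1 204. ] bodyBot [324.8 193. ]
```

Run:
```python
from h import *
from plant import robot
import pickle
c=robot.read_camera("side"); c["K"]=c["camera_matrix"]; im=c["color"]; cv2.imwrite("pics/side2raw.png",im)
y=np.radians(115.96); ex=np.array([np.cos(y),np.sin(y),0]);ey=np.array([np.sin(y),-np.cos(y),0]); tcp=np.array([.5695,.0093,.2224])
def pr(X): p=X@c["R"].T+c["t"]; return (p[:,:2]/p[:,2:])*c["K"][0,0]+c["K"][:2,2]
th=np.linspace(0,2*np.pi,60)
z0=.2224-.0886
f=6; o=np.array([250,90])
big=cv2.resize(im[90:190,250:380],None,fx=f,fy=f,interpolation=cv2.INTER_CUBIC)
for r,h in ((.036,.084),(.036,.036),(.0255,0)):
    X=tcp*[1,1,0]+np.outer(r*np.cos(th),ex)+np.outer(r*np.sin(th),ey)+[0,0,z0+h]
    cv2.polylines(big,[((pr(X)-o+.5)*f).round().astype(int)],True,(255,255,0),1)
print(pr((tcp*[1,1,0]+[0,0,z0])[None]))
cv2.imwrite("pics/side2.png",big)
```

```text
[[302.89063581 229.53063253]]
```

View pics/side2.png

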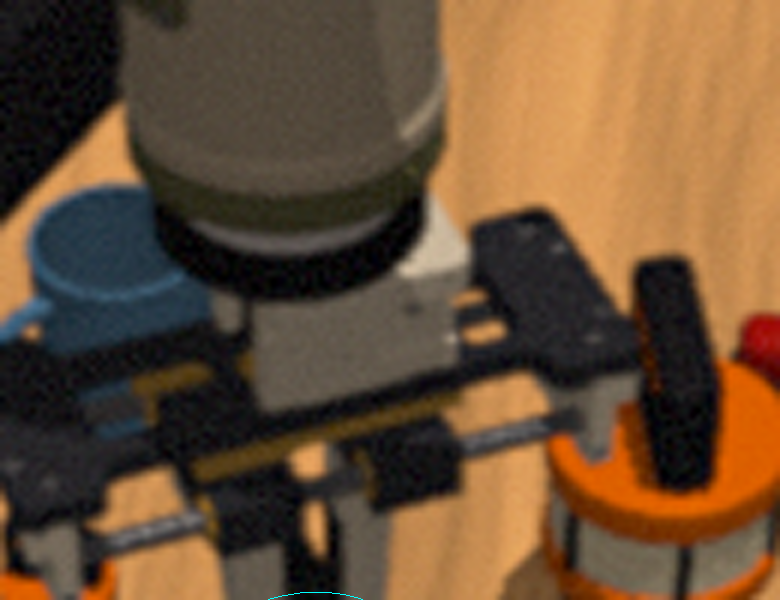

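Run:
```python
from h import *
import json
im=cv2.imread("pics/side2raw.png")
K=np.array([[490.74717192,0,318.22168516],[0,490.74717192,241.41079072],[0,0,1]]);R=np.array([[-0.99720127,-0.07438029,-0.00756352],[-0.05336775,0.77901724,-0.62472716],[0.0523595,-0.62257507,-0.78080648]]);t=np.array([0.53803688,0.0822704,1.09109478])
y=np.radians(115.96); ex=np.array([np.cos(y),np.sin(y),0]);ey=np.array([np.sin(y),-np.cos(y),0]); tcp=np.array([.5695,.0093,.2224])
def pr(X): p=X@R.T+t; return (p[:,:2]/p[:,2:])*K[0,0]+K[:2,2]
th=np.linspace(0,2*np.pi,60); z0=.2224-.0886; f=6; o=np.array([240,160])
for name,tilt in (("a",0),("b",5)):
    big=cv2.resize(im[160:260,240:370],None,fx=f,fy=f,interpolation=cv2.INTER_CUBIC); a=np.radians(tilt)
    for r,h in ((.036,.084),(.036,.036),(.0255,0)):
        lx=r*np.cos(th); lz=np.full(60,h-.108); X=np.outer(lx*np.cos(a)+lz*np.sin(a),ex)+np.outer(r*np.sin(th),ey)+tcp*[1,1,0]; X[:,2]+=z0+.108+lz*np.cos(a)-lx*np.sin(a)
        cv2.polylines(big,[((pr(X)-o+.5)*f).round().astype(int)],True,(255,255,0),1)
    cv2.imwrite(f"pics/side2{name}.png",big)
```

```text
(no output)
```

View pics/side2a.png

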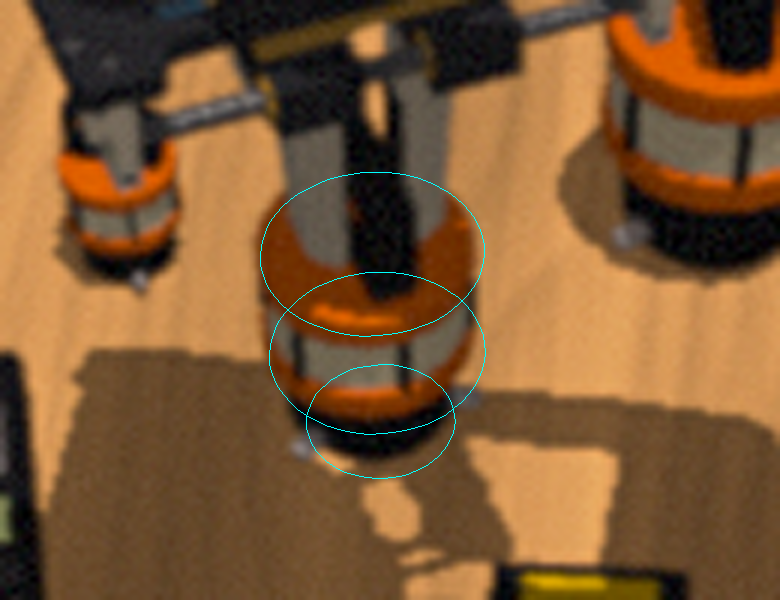

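View pics/side2b.png

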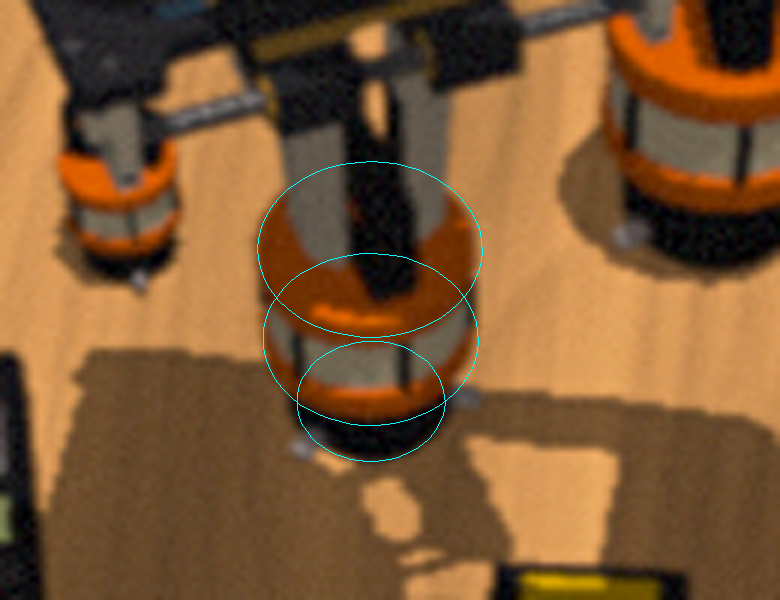

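```bash
python3 -m pendant '[{"delta_pos":[-0.02,-0.008,0.01],"spin":0},{"delta_pos":[-0.04,-0.016,0.03],"spin":0},{"delta_pos":[-0.06,-0.025,0.05],"spin":0},{"delta_pos":[-0.078,-0.032,0.07],"spin":0},{"delta_pos":[-0.086,-0.036,0.09],"spin":0},{"delta_pos":[-0.087,-0.036,0.11],"spin":0},{"delta_pos":[-0.087,-0.036,0.12],"spin":0},{"delta_pos":[-0.087,-0.036,0.124],"spin":0},{"delta_pos":[-0.087,-0.036,0.124],"spin":0}]'
python3 - <<'E'
from h import *
from plant import robot
s=robot.read_state(); show(s)
c=robot.read_camera("side"); cv2.imwrite("pics/side3.png",cv2.resize(c["color"][120:270,210:410],None,fx=4,fy=4,interpolation=cv2.INTER_CUBIC))
E
```

```text
t: 5.95
tool_pos: [0.5763, -0.0855, 0.0998]
orientation: [1.665, 2.656, 0.001]
force: [-0.4, 1.0, -2.7]
opening: 0.0179
t 5.95 pos [ 0.5763 -0.0855  0.0998] yaw 115.86 zax [ 0.006  -0.0031 -1.    ] F [-0.36  1.02 -2.68] M [-0.006 -0.091  0.016] open 0.0179 q [-0.234  0.164  1.673 -0.002  1.298 -0.685]
```

View pics/side3.png

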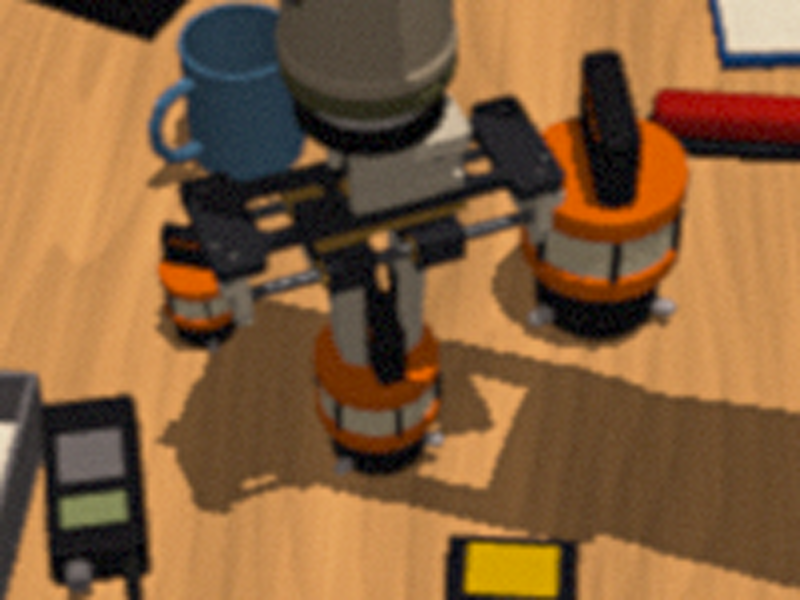

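```bash
python3 -m pendant '[{"delta_pos":[0,0,0.004],"spin":0},{"delta_pos":[0,0,0.007],"spin":0},{"delta_pos":[0,0,0.008],"spin":0},{"delta_pos":[0,0,0.009],"spin":0},{"delta_pos":[0,0,0.009],"spin":0}]'
python3 -m pendant '[{"delta_pos":[-0.003,0,0.0005],"spin":0},{"delta_pos":[-0.006,0,0.001],"spin":0},{"delta_pos":[-0.008,0,0.0015],"spin":0},{"delta_pos":[-0.008,0,0.0015],"spin":0}]'
```

```text
t: 6.5
tool_pos: [0.5768, -0.0855, 0.0915]
orientation: [1.664, 2.656, 0.001]
force: [-0.2, 0.1, -4.0]
opening: 0.0177
t: 6.9
tool_pos: [0.5804, -0.0931, 0.09]
orientation: [1.664, 2.656, 0.001]
force: [0.8, -0.1, -3.7]
opening: 0.0181
```

```bash
python3 -m pendant '[{"delta_pos":[0,0,0.001],"spin":0},{"delta_pos":[0,0,0.002],"spin":0},{"delta_pos":[0,0,0.002],"spin":0}]'
python3 - <<'E'
from h import *
from plant import robot
s=robot.read_state(); show(s)
c=robot.read_camera("wrist"); cv2.imwrite("pics/w3.png",cv2.resize(c["color"][150:310,215:435],None,fx=3.6,fy=3.6,interpolation=cv2.INTER_CUBIC))
E
```

```text
t: 7.2
tool_pos: [0.5807, -0.0933, 0.0889]
orientation: [1.664, 2.655, 0.001]
force: [-3.0, -0.3, 3.4]
opening: 0.0176
t 7.2 pos [ 0.5807 -0.0933  0.0889] yaw 115.85 zax [ 0.0077 -0.0039 -1.    ] F [-2.98 -0.29  3.42] M [0.021 0.553 0.059] open 0.0176 q [-0.245  0.188  1.667 -0.002  1.278 -0.696]
```

View pics/w3.png

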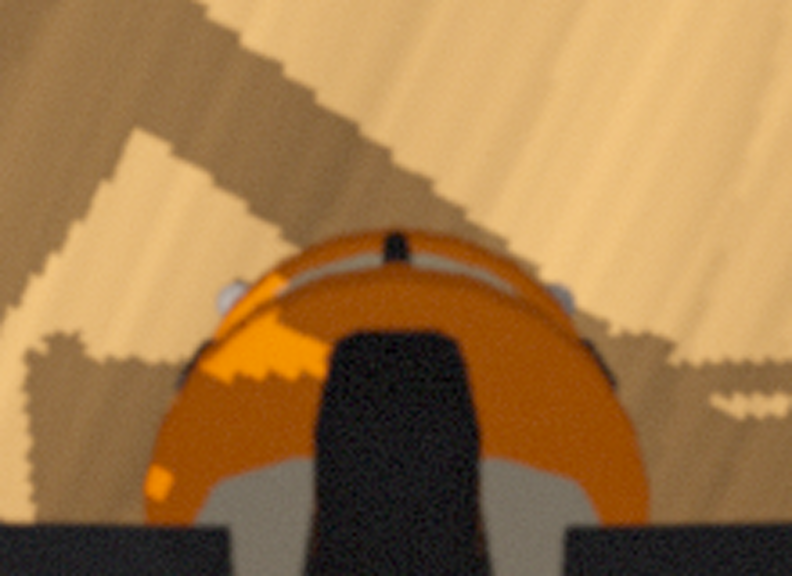

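```bash
python3 - <<'E'
from h import *
import pickle
c=pickle.load(open("w1.pkl","rb")); y=np.radians(110.9); ex=np.array([np.cos(y),np.sin(y),0]);ey=np.array([np.sin(y),-np.cos(y),0])
def P(x,y_,h,ce): return fishproj(c,(np.array([*ce,h])+ex*x+ey*y_)[None])[0].round(1)
s=np.sin(np.radians(60))*.0385
for dx,dy in ((0,0),(0,.0015),(.003,.0015),(-.003,.0015)):
    ce=np.array([.5907,-.1937])+(ex*dx+ey*dy)[:2]
    print(dx,dy,"bar",P(.03,0,.124,ce),P(-.03,0,.124,ce),"pins",P(.0193,-s,.01,ce),P(.0193,s,.01,ce),"bodyTop",P(.036,0,.084,ce),"bodyBot",P(.036,0,.036,ce))
E
python3 - <<'E'
import cv2
im=cv2.imread("pics/w1raw.png"); cv2.imwrite("pics/w1z.png",cv2.resize(im[185:245,280:380],None,fx=8,fy=8,interpolation=cv2.INTER_CUBIC))
E
```

```text
0 0 bar [326.1 204.3] [326.1 283.8] pins [293.1 199.5] [358.4 199.5] bodyTop [326.  190.3] bodyBot [325.8 185.3]
0 0.0015 bar [328.2 204.3] [328.  283.8] pins [294.6 199.5] [359.8 199.5] bodyTop [327.8 190.3] bodyBot [327.4 185.3]
0.003 0.0015 bar [328.2 200.1] [328.1 280. ] pins [294.5 196.6] [359.9 196.6] bodyTop [327.8 186.7] bodyBot [327.4 182.1]
-0.003 0.0015 bar [328.2 208.4] [328.  287.5] pins [294.6 202.4] [359.8 202.4] bodyTop [327.8 194. ] bodyBot [327.4 188.4]
```

View pics/w1z.png

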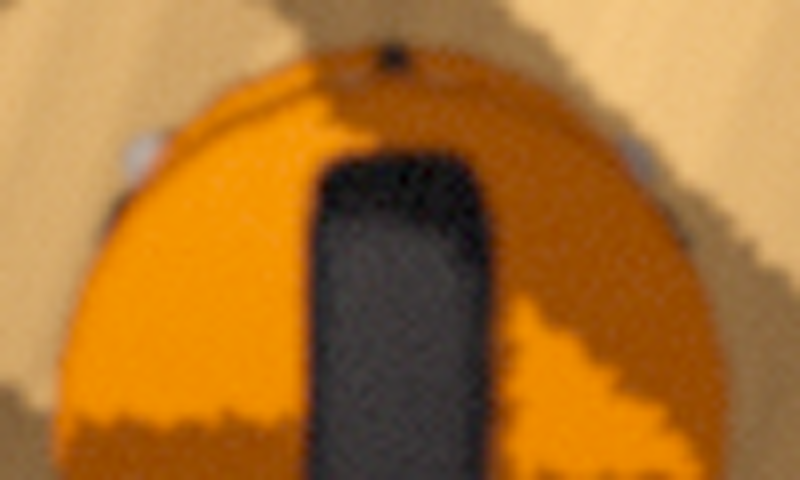

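Run:
```python
from h import *
from scipy.optimize import minimize
SIDE=dict(K=np.array([[490.74717192,0,318.22168516],[0,490.74717192,241.41079072],[0,0,1]]),R=np.array([[-0.99720127,-0.07438029,-0.00756352],[-0.05336775,0.77901724,-0.62472716],[0.0523595,-0.62257507,-0.78080648]]),t=np.array([0.53803688,0.0822704,1.09109478]))
def pr(c,X): p=X@c["R"].T+c["t"]; return (p[:,:2]/p[:,2:])*c["K"][0,0]+c["K"][:2,2]
th=np.linspace(0,2*np.pi,72,endpoint=False)
def sil(c,x,y,f,sh,o):
    m=np.zeros((sh[0]*f,sh[1]*f),np.uint8)
    ring=lambda r,h:np.c_[x+r*np.cos(th),y+r*np.sin(th),0*th+h]
    X=np.r_[ring(.036,.084),ring(.036,.036)]
    cv2.fillConvexPoly(m,cv2.convexHull(((pr(c,X)-o+.5)*f*16).round().astype(np.int32)),1,shift=4)
    return m
for n,c,(u0,v0,w,h) in (("top",TOP,(378,196,44,42)),("side",SIDE,(280,160,46,50))):
    im=cv2.imread(f"pics/{n}0.png")[v0:v0+h,u0:u0+w]; f=6
    big=cv2.resize(im,None,fx=f,fy=f,interpolation=cv2.INTER_CUBIC)
    hsv=cv2.cvtColor(big,cv2.COLOR_BGR2HSV); g=big.astype(int)
    orange=((hsv[...,0]<13)&(hsv[...,1]>190)&(hsv[...,2]>90)).astype(np.uint8)
    k,l,st,_=cv2.connectedComponentsWithStats(orange); orange=np.isin(l,1+np.nonzero(st[1:,4]>300)[0]).astype(np.uint8)
    pts=np.argwhere(orange)[:,::-1].astype(np.int32); hull=np.zeros_like(orange); cv2.fillConvexPoly(hull,cv2.convexHull(pts),1)
    o=np.array([u0,v0])
    def cost(p): s=sil(c,p[0]/1000,p[1]/1000,f,(h,w),o); return (s^hull).sum()/hull.sum()
    best=min(((cost((x,y)),x,y) for x in np.arange(582,602,.5) for y in np.arange(-206,-186,.5)))
    print(n,best)
    cs,_=cv2.findContours(sil(c,best[1]/1000,best[2]/1000,f,(h,w),o),0,2); cv2.drawContours(big,cs,-1,(255,0,0),1)
    cs,_=cv2.findContours(hull,0,2); cv2.drawContours(big,cs,-1,(0,255,0),1)
    cv2.imwrite(f"pics/fit_{n}.png",cv2.resize(big,None,fx=2,fy=2))
```

```text
top (np.float64(0.1030023305762464), np.float64(592.0), np.float64(-196.5))
side (np.float64(0.25081470689721275), np.float64(596.0), np.float64(-198.5))
```

View pics/fit_top.png

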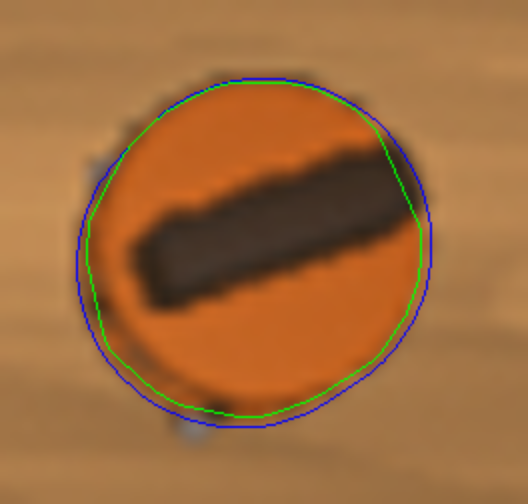

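View pics/fit_side.png

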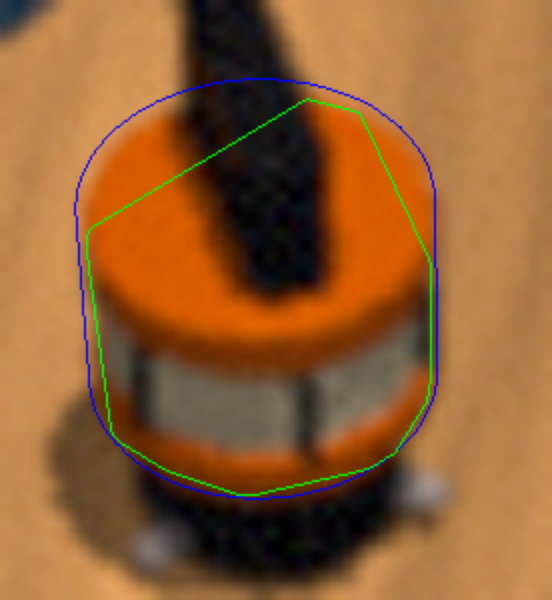

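```bash
python3 -m pendant '[{"delta_pos":[0,0,-0.001],"spin":0},{"delta_pos":[0,0,-0.001],"spin":0},{"delta_pos":[0,0,-0.001],"spin":0}]' 0.3 
python3 -m pendant '[{"delta_pos":[-0.0043,0,-0.0005],"spin":0},{"delta_pos":[-0.0043,0,-0.0005],"spin":0},{"delta_pos":[-0.0043,0,-0.0005],"spin":0}]'
python3 -m pendant '[{"delta_pos":[0,0,0],"spin":0},{"delta_pos":[0,0,0],"spin":0},{"delta_pos":[0,0,0],"spin":0},{"delta_pos":[0,0,0],"spin":0}]' 1 50
python3 - <<'E'
from h import *
from plant import robot
s=robot.read_state(); show(s)
c=robot.read_camera("wrist"); cv2.imwrite("pics/w4.png",cv2.resize(c["color"][150:310,215:435],None,fx=3.6,fy=3.6,interpolation=cv2.INTER_CUBIC))
E
```

```text
t: 7.55
tool_pos: [0.581, -0.0932, 0.09]
orientation: [1.663, 2.654, 0.002]
force: [-0.6, -0.3, 0.5]
opening: 0.0315
t: 7.85
tool_pos: [0.5829, -0.0973, 0.0905]
orientation: [1.664, 2.654, 0.002]
force: [-0.1, 0.4, 0.6]
opening: 0.0327
t: 8.25
tool_pos: [0.5827, -0.0973, 0.0905]
orientation: [1.664, 2.655, 0.001]
force: [-1.0, -0.1, 0.0]
opening: 0.0179
t 8.25 pos [ 0.5827 -0.0973  0.0905] yaw 115.85 zax [ 0.0079 -0.004  -1.    ] F [-0.96 -0.11  0.03] M [-0.136  0.143  0.008] open 0.0179 q [-0.251  0.193  1.659 -0.002  1.281 -0.702]
```

View pics/w4.png

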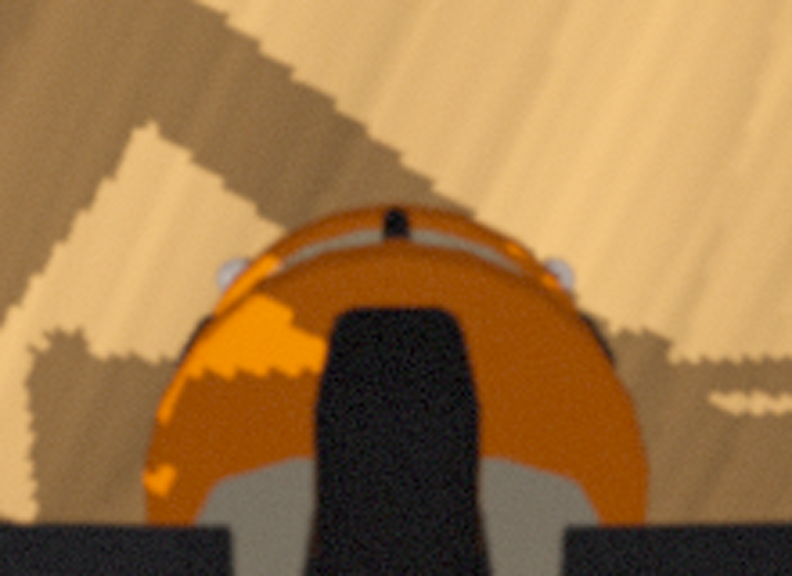

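```bash
python3 -m pendant '[{"delta_pos":[0,0,-0.01],"spin":0},{"delta_pos":[0,0,-0.03],"spin":0},{"delta_pos":[0,0,-0.055],"spin":0},{"delta_pos":[0,0,-0.08],"spin":0},{"delta_pos":[0,0,-0.1],"spin":0},{"delta_pos":[0,0,-0.11],"spin":0},{"delta_pos":[0,0,-0.11],"spin":0}]'
python3 - <<'E'
from h import *
from plant import robot
s=robot.read_state(); show(s); print(rel(s,(.5595,.1487,.2),124))
E
```

```text
t: 9.0
tool_pos: [0.5828, -0.097, 0.2023]
orientation: [1.662, 2.652, 0.003]
force: [0.1, 0.5, -4.2]
opening: 0.0175
t 9.0 pos [ 0.5828 -0.097   0.2023] yaw 115.85 zax [ 0.0109 -0.0047 -0.9999] F [ 0.12  0.51 -4.22] M [ 0.034 -0.084  0.047] open 0.0175 q [-0.251  0.102  1.549 -0.002  1.479 -0.702]
(array([0.2313, 0.0862, 0.0009]), -0.1423, np.float64(115.8473474880216))
```

```bash
python3 -m pendant '[{"delta_pos":[0.01,0.004,0],"spin":-0.02},{"delta_pos":[0.03,0.011,0],"spin":-0.04},{"delta_pos":[0.06,0.022,0],"spin":-0.06},{"delta_pos":[0.095,0.035,0],"spin":-0.08},{"delta_pos":[0.13,0.048,0],"spin":-0.1},{"delta_pos":[0.16,0.06,0],"spin":-0.12},{"delta_pos":[0.19,0.071,0],"spin":-0.142},{"delta_pos":[0.21,0.078,0],"spin":-0.142},{"delta_pos":[0.225,0.084,0],"spin":-0.142},{"delta_pos":[0.2313,0.0862,0.001],"spin":-0.142}]'
python3 -m pendant '[{"delta_pos":[0.003,0.001,0],"spin":0},{"delta_pos":[0.003,0.001,0],"spin":0},{"delta_pos":[0.003,0.001,0],"spin":0}]'
python3 - <<'E'
from h import *
from plant import robot
s=robot.read_state(); show(s); print(rel(s,(.5595,.1487,.16),124))
E
```

```text
t: 10.0
tool_pos: [0.5586, 0.1504, 0.1988]
orientation: [1.468, 2.766, 0.0]
force: [-0.0, -0.2, -3.8]
opening: 0.0177
t: 10.3
tool_pos: [0.5579, 0.1526, 0.1986]
orientation: [1.469, 2.766, -0.0]
force: [0.1, -0.3, -3.9]
opening: 0.0177
t 10.3 pos [0.5579 0.1526 0.1986] yaw 124.06 zax [ 0.0089 -0.005  -0.9999] F [ 0.07 -0.33 -3.91] M [-0.026 -0.089 -0.063] open 0.0177 q [ 0.183  0.075  1.584 -0.007  1.475 -0.411]
(array([-0.0038, -0.001 ,  0.0386]), 0.0011, np.float64(124.06067243536296))
```

```bash
python3 -m pendant '[{"delta_pos":[-0.0038,-0.001,0.012],"spin":0},{"delta_pos":[-0.0038,-0.001,0.022],"spin":0},{"delta_pos":[-0.0038,-0.001,0.03],"spin":0},{"delta_pos":[-0.0038,-0.001,0.03],"spin":0}]'
python3 - <<'E'
from h import *
from plant import robot
s=robot.read_state(); show(s); print(rel(s,(.5595,.1487,.16),124))
c=robot.read_camera("side"); cv2.imwrite("pics/side4.png",cv2.resize(c["color"][210:370,230:380],None,fx=3.7,fy=3.7,interpolation=cv2.INTER_CUBIC))
c=robot.read_camera("wrist"); cv2.imwrite("pics/w5.png",cv2.resize(c["color"][110:310,185:465],None,fx=2.8,fy=2.8,interpolation=cv2.INTER_CUBIC))
E
```

```text
t: 10.7
tool_pos: [0.5581, 0.1482, 0.166]
orientation: [1.471, 2.768, -0.004]
force: [-0.3, -0.2, -3.8]
opening: 0.0175
t 10.7 pos [0.5581 0.1482 0.166 ] yaw 124.03 zax [ 0.0051 -0.0057 -1.    ] F [-0.33 -0.23 -3.82] M [-0.051 -0.109  0.   ] open 0.0175 q [ 0.175  0.096  1.622 -0.007  1.42  -0.418]
(array([-0.0003,  0.0015,  0.006 ]), 0.0004, np.float64(124.025585015034))
```

View pics/side4.png

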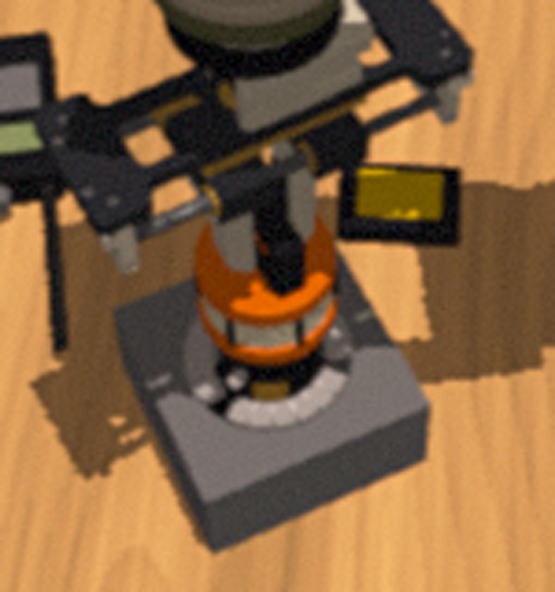

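View pics/w5.png

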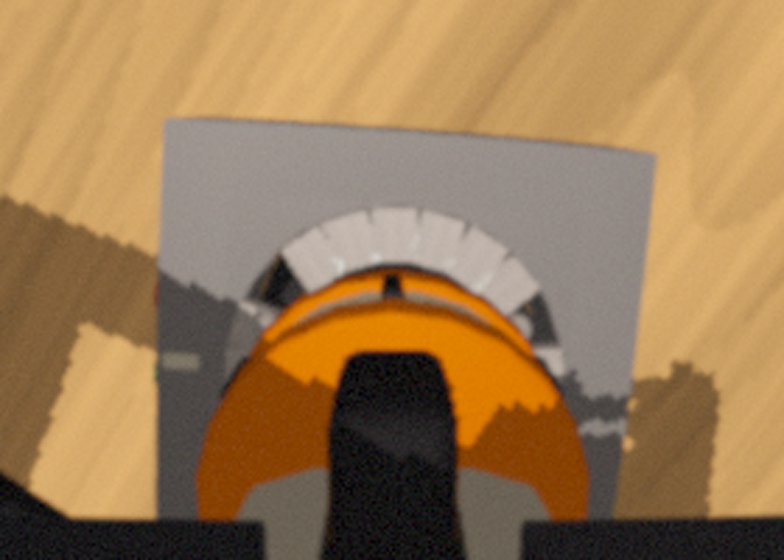

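```bash
python3 -m pendant '[{"delta_pos":[0,0.001,0.004],"spin":0},{"delta_pos":[0,0.001,0.008],"spin":0},{"delta_pos":[0,0.001,0.011],"spin":0},{"delta_pos":[0,0.001,0.013],"spin":0},{"delta_pos":[0,0.001,0.014],"spin":0}]'
python3 - <<'E'
from h import *
from plant import robot
s=robot.read_state(); show(s)
E
```

```text
t: 11.3
tool_pos: [0.5599, 0.1491, 0.1537]
orientation: [1.469, 2.767, -0.002]
force: [0.3, 1.1, -4.1]
opening: 0.0176
t 11.3 pos [0.5599 0.1491 0.1537] yaw 124.05 zax [ 0.0074 -0.0052 -1.    ] F [ 0.33  1.06 -4.12] M [ 0.004 -0.128 -0.013] open 0.0176 q [ 0.176  0.108  1.632 -0.007  1.395 -0.417]
```

```bash
python3 -m pendant '[{"delta_pos":[0,0,0.001],"spin":0},{"delta_pos":[0,0,0.002],"spin":0},{"delta_pos":[0,0,0.003],"spin":0},{"delta_pos":[0,0,0.003],"spin":0}]'
python3 - <<'E'
from h import *
from plant import robot
s=robot.read_state(); show(s)
E
```

```text
t: 11.7
tool_pos: [0.5599, 0.1491, 0.1506]
orientation: [1.469, 2.767, -0.002]
force: [0.1, -0.8, -4.1]
opening: 0.0176
t 11.7 pos [0.5599 0.1491 0.1506] yaw 124.05 zax [ 0.0074 -0.0053 -1.    ] F [ 0.09 -0.75 -4.13] M [-0.035 -0.197 -0.003] open 0.0176 q [ 0.176  0.11   1.635 -0.007  1.39  -0.417]
```

```bash
python3 -m pendant '[{"delta_pos":[0,0,0.0007],"spin":0},{"delta_pos":[0,0,0.0015],"spin":0},{"delta_pos":[0,0,0.0015],"spin":0}]'
python3 - <<'E'
from h import *
from plant import robot
s=robot.read_state(); show(s)
E
```

```text
t: 12.0
tool_pos: [0.5601, 0.1491, 0.15]
orientation: [1.469, 2.766, -0.001]
force: [-2.8, -1.2, 3.4]
opening: 0.0175
t 12.0 pos [0.5601 0.1491 0.15  ] yaw 124.06 zax [ 0.0081 -0.0052 -1.    ] F [-2.81 -1.19  3.44] M [-0.161  0.525 -0.019] open 0.0175 q [ 0.176  0.111  1.636 -0.007  1.388 -0.417]
```

```bash
python3 -m pendant '[{"delta_pos":[0,0,0.001],"spin":0.02},{"delta_pos":[0,0,0.0012],"spin":0.04},{"delta_pos":[0,0,0.0014],"spin":0.06},{"delta_pos":[0,0,0.0014],"spin":0.075},{"delta_pos":[0,0,0.0014],"spin":0.085}]'
python3 - <<'E'
from h import *
from plant import robot
s=robot.read_state(); show(s)
E
```

```text
t: 12.5
tool_pos: [0.5608, 0.1495, 0.1492]
orientation: [1.586, 2.699, 0.002]
force: [0.1, 1.1, 4.7]
opening: 0.0177
t 12.5 pos [0.5608 0.1495 0.1492] yaw 119.12 zax [ 0.0099 -0.0046 -0.9999] F [0.08 1.13 4.69] M [ 0.282 -0.233  0.042] open 0.0177 q [ 0.176  0.112  1.637 -0.006  1.385 -0.331]
```

```bash
python3 -m pendant '[{"delta_pos":[0,0,0.0012],"spin":0.02},{"delta_pos":[0,0,0.0014],"spin":0.035},{"delta_pos":[0,0,0.0016],"spin":0.05},{"delta_pos":[0,0,0.0018],"spin":0.06}]'
python3 - <<'E'
from h import *
from plant import robot
s=robot.read_state(); show(s)
E
```

```text
t: 12.9
tool_pos: [0.56, 0.149, 0.146]
orientation: [1.669, 2.651, -0.001]
force: [-0.1, -0.3, -3.4]
opening: 0.0176
t 12.9 pos [0.56  0.149 0.146] yaw 115.61 zax [ 0.0076 -0.0055 -1.    ] F [-0.14 -0.3  -3.35] M [-0.308  0.087  0.023] open 0.0176 q [ 0.176  0.114  1.64  -0.007  1.381 -0.27 ]
```

```bash
python3 -m pendant '[{"delta_pos":[0,0,0.002],"spin":0},{"delta_pos":[0,0,0.004],"spin":0},{"delta_pos":[0,0,0.006],"spin":0},{"delta_pos":[0,0,0.008],"spin":0},{"delta_pos":[0,0,0.0085],"spin":0}]'
python3 - <<'E'
from h import *
from plant import robot
s=robot.read_state(); show(s)
E
```

```text
t: 13.4
tool_pos: [0.5598, 0.1489, 0.1371]
orientation: [1.669, 2.651, -0.001]
force: [-0.0, 0.4, -3.7]
opening: 0.0174
t 13.4 pos [0.5598 0.1489 0.1371] yaw 115.62 zax [ 0.0071 -0.0054 -1.    ] F [-0.05  0.41 -3.73] M [-0.04  -0.063 -0.025] open 0.0174 q [ 0.176  0.122  1.649 -0.007  1.365 -0.27 ]
```

```bash
python3 -m pendant '[{"delta_pos":[0,0,0.001],"spin":0},{"delta_pos":[0,0,0.002],"spin":0},{"delta_pos":[0,0,0.003],"spin":0},{"delta_pos":[0,0,0.004],"spin":0},{"delta_pos":[0,0,0.0045],"spin":0}]'
python3 - <<'E'
from h import *
from plant import robot
s=robot.read_state(); show(s)
E
```

```text
t: 13.9
tool_pos: [0.5601, 0.149, 0.133]
orientation: [1.669, 2.651, -0.0]
force: [-1.8, -0.2, 2.9]
opening: 0.0177
t 13.9 pos [0.5601 0.149  0.133 ] yaw 115.62 zax [ 0.0078 -0.0052 -1.    ] F [-1.85 -0.15  2.93] M [-0.113  0.378  0.05 ] open 0.0177 q [ 0.176  0.125  1.652 -0.007  1.357 -0.27 ]
```

```bash
python3 -m pendant '[{"delta_pos":[0,0,0.0008],"spin":0.03},{"delta_pos":[0,0,0.0008],"spin":0.07},{"delta_pos":[0,0,0.0008],"spin":0.11},{"delta_pos":[0,0,0.0008],"spin":0.15},{"delta_pos":[0,0,0.0008],"spin":0.19}]'
python3 - <<'E'
from h import *
from plant import robot
s=robot.read_state(); show(s)
E
```

```text
t: 14.4
tool_pos: [0.5609, 0.149, 0.1329]
orientation: [1.916, 2.476, 0.003]
force: [0.1, -0.5, 3.1]
opening: 0.0173
t 14.4 pos [0.5609 0.149  0.1329] yaw 104.55 zax [ 0.0096 -0.0052 -0.9999] F [ 0.11 -0.46  3.05] M [-0.197  0.024 -0.003] open 0.0173 q [ 0.176  0.125  1.652 -0.007  1.355 -0.077]
```

```bash
python3 -m pendant '[{"delta_pos":[0,-0.0005,0.001],"spin":0.05},{"delta_pos":[0,-0.0005,0.0014],"spin":0.1},{"delta_pos":[0,-0.0005,0.0018],"spin":0.15},{"delta_pos":[0,-0.0005,0.0022],"spin":0.2}]'
python3 - <<'E'
from h import *
from plant import robot
s=robot.read_state(); show(s)
E
```

```text
t: 14.8
tool_pos: [0.561, 0.1488, 0.1314]
orientation: [2.157, 2.268, 0.006]
force: [-0.8, -0.1, 4.2]
opening: 0.0176
t 14.8 pos [0.561  0.1488 0.1314] yaw 92.88 zax [ 0.011  -0.0051 -0.9999] F [-0.8  -0.12  4.17] M [-0.237  0.334  0.014] open 0.0176 q [ 0.176  0.125  1.655 -0.007  1.351  0.127]
```

```bash
python3 -m pendant '[{"delta_pos":[0,-0.0008,0.0008],"spin":0.06},{"delta_pos":[0,-0.0008,0.0012],"spin":0.12},{"delta_pos":[0,-0.0008,0.0016],"spin":0.18},{"delta_pos":[0,-0.0008,0.002],"spin":0.24}]'
python3 - <<'E'
from h import *
from plant import robot
s=robot.read_state(); show(s)
E
```

```text
t: 15.2
tool_pos: [0.5609, 0.1488, 0.1303]
orientation: [2.416, 1.989, 0.01]
force: [-1.1, -1.1, 6.0]
opening: 0.0177
t 15.2 pos [0.5609 0.1488 0.1303] yaw 78.91 zax [ 0.0127 -0.0051 -0.9999] F [-1.13 -1.07  6.04] M [-0.216  0.428  0.058] open 0.0177 q [ 0.176  0.125  1.658 -0.007  1.347  0.371]
```

```bash
python3 -m pendant '[{"delta_pos":[0,-0.0008,0.0008],"spin":0.05},{"delta_pos":[0,-0.0008,0.001],"spin":0.1},{"delta_pos":[0,-0.0008,0.0012],"spin":0.15},{"delta_pos":[0,-0.0008,0.0014],"spin":0.2}]'
python3 - <<'E'
from h import *
from plant import robot
s=robot.read_state(); show(s)
E
```

```text
t: 15.6
tool_pos: [0.5606, 0.1491, 0.1296]
orientation: [2.606, 1.733, 0.014]
force: [-2.1, 0.8, 4.6]
opening: 0.0176
t 15.6 pos [0.5606 0.1491 0.1296] yaw 67.26 zax [ 0.014  -0.0047 -0.9999] F [-2.1   0.78  4.6 ] M [0.092 0.429 0.195] open 0.0176 q [ 0.176  0.123  1.661 -0.007  1.344  0.575]
```

```bash
python3 -m pendant '[{"delta_pos":[0,-0.0005,0.0006],"spin":0.03},{"delta_pos":[0,-0.0005,0.0008],"spin":0.06},{"delta_pos":[0,-0.0005,0.0008],"spin":0.09}]'
python3 - <<'E'
from h import *
from plant import robot
s=robot.read_state(); show(s)
E
```

```text
t: 15.9
tool_pos: [0.56, 0.1491, 0.1292]
orientation: [2.683, 1.611, 0.014]
force: [-5.5, -2.8, 7.7]
opening: 0.0177
t 15.9 pos [0.56   0.1491 0.1292] yaw 61.97 zax [ 0.0135 -0.0052 -0.9999] F [-5.53 -2.8   7.74] M [-0.52   1.509  0.306] open 0.0177 q [ 0.177  0.123  1.662 -0.008  1.344  0.668]
```

```bash
python3 -m pendant '[{"delta_pos":[0,0,0.0003],"spin":0.02},{"delta_pos":[0,0,0.0003],"spin":0.04}]'
python3 - <<'E'
from h import *
from plant import robot
s=robot.read_state(); show(s)
E
```

```text
t: 16.1
tool_pos: [0.5596, 0.1488, 0.1293]
orientation: [2.716, 1.555, 0.012]
force: [-4.3, -2.7, 6.4]
opening: 0.0174
t 16.1 pos [0.5596 0.1488 0.1293] yaw 59.59 zax [ 0.0126 -0.006  -0.9999] F [-4.32 -2.7   6.38] M [-0.547  1.291  0.842] open 0.0174 q [ 0.177  0.122  1.663 -0.008  1.345  0.709]
```

```bash
python3 -m pendant '[{"delta_pos":[0,0,0],"spin":-0.008}]'
python3 - <<'E'
from h import *
from plant import robot
s=robot.read_state(); show(s)
E
```

```text
t: 16.2
tool_pos: [0.5593, 0.1486, 0.1293]
orientation: [2.711, 1.565, 0.011]
force: [-1.5, -1.6, 0.6]
opening: 0.0175
t 16.2 pos [0.5593 0.1486 0.1293] yaw 59.99 zax [ 0.0121 -0.0066 -0.9999] F [-1.45 -1.63  0.64] M [-0.169  0.567  0.694] open 0.0175 q [ 0.177  0.122  1.663 -0.009  1.346  0.702]
```

```bash
python3 -m pendant '[{"delta_pos":[0,0,0],"spin":-0.006},{"delta_pos":[0,0,0],"spin":-0.006}]'
python3 - <<'E'
from h import *
from plant import robot
s=robot.read_state(); show(s)
E
```

```text
t: 16.4
tool_pos: [0.5593, 0.1487, 0.1293]
orientation: [2.706, 1.573, 0.011]
force: [-1.7, -0.9, 3.3]
opening: 0.0179
t 16.4 pos [0.5593 0.1487 0.1293] yaw 60.34 zax [ 0.0121 -0.0066 -0.9999] F [-1.66 -0.89  3.32] M [-0.147  0.696  0.504] open 0.0179 q [ 0.177  0.122  1.663 -0.009  1.346  0.696]
```

```bash
python3 -m pendant '[{"delta_pos":[0,0,0],"spin":-0.008},{"delta_pos":[0,0,0],"spin":-0.008}]'
python3 - <<'E'
from h import *
from plant import robot
s=robot.read_state(); show(s)
E
```

```text
t: 16.6
tool_pos: [0.5593, 0.1486, 0.1293]
orientation: [2.699, 1.584, 0.011]
force: [-1.9, -1.5, 3.2]
opening: 0.0175
t 16.6 pos [0.5593 0.1486 0.1293] yaw 60.81 zax [ 0.012  -0.0065 -0.9999] F [-1.91 -1.55  3.17] M [-0.203  0.747  0.373] open 0.0175 q [ 0.177  0.122  1.663 -0.009  1.346  0.688]
```

```bash
python3 -m pendant '[{"delta_pos":[0,0,0],"spin":0},{"delta_pos":[0,0,0],"spin":0},{"delta_pos":[0,0,0],"spin":0},{"delta_pos":[0,0,0],"spin":0}]' 0
python3 - <<'E'
from h import *
from plant import robot
s=robot.read_state(); show(s)
c=robot.read_camera("wrist"); c["K"]=c["camera_matrix"]
import pickle; pickle.dump(dict(K=c["K"],R=c["R"],t=c["t"]),open("w6.pkl","wb")); cv2.imwrite("pics/w6raw.png",c["color"])
cv2.imwrite("pics/w6.png",cv2.resize(c["color"][110:310,185:465],None,fx=2.8,fy=2.8,interpolation=cv2.INTER_CUBIC))
E
```

```text
t: 17.0
tool_pos: [0.5593, 0.1487, 0.1293]
orientation: [2.7, 1.584, 0.011]
force: [0.4, 0.6, -0.2]
opening: 0.0441
t 17.0 pos [0.5593 0.1487 0.1293] yaw 60.8 zax [ 0.0121 -0.0064 -0.9999] F [ 0.4   0.61 -0.18] M [-0.033 -0.037 -0.001] open 0.0441 q [ 0.177  0.122  1.663 -0.009  1.346  0.688]
```

View pics/w6.png

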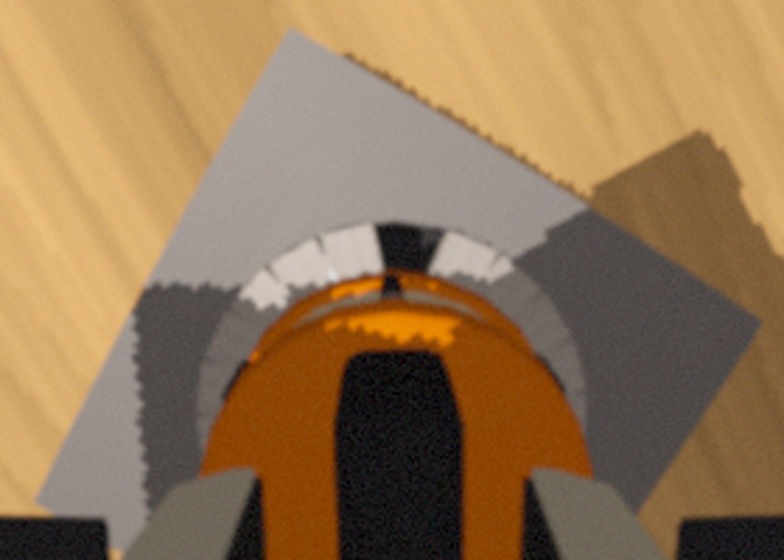

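```bash
python3 -m pendant '[{"delta_pos":[0,0,-0.02],"spin":0},{"delta_pos":[0,0,-0.05],"spin":0},{"delta_pos":[0,0,-0.09],"spin":0},{"delta_pos":[0,0,-0.13],"spin":0},{"delta_pos":[0,0,-0.13],"spin":0}]'
python3 - <<'E'
from h import *
from plant import robot
s=robot.read_state(); show(s)
c=robot.read_camera("wrist"); c["K"]=c["camera_matrix"]
import pickle; pickle.dump(dict(K=c["K"],R=c["R"],t=c["t"]),open("w7.pkl","wb")); cv2.imwrite("pics/w7raw.png",c["color"])
cv2.imwrite("pics/w7.png",cv2.resize(c["color"][150:310,215:435],None,fx=3.6,fy=3.6,interpolation=cv2.INTER_CUBIC))
c=robot.read_camera("side"); cv2.imwrite("pics/side7.png",c["color"]); cv2.imwrite("pics/side7z.png",cv2.resize(c["color"][220:370,230:380],None,fx=4,fy=4,interpolation=cv2.INTER_CUBIC))
c=robot.read_camera("top"); cv2.imwrite("pics/top7.png",c["color"])
E
```

```text
t: 17.55
tool_pos: [0.5608, 0.1501, 0.2669]
orientation: [2.696, 1.582, 0.028]
force: [1.6, -0.7, 0.9]
opening: 0.0467
t 17.55 pos [0.5608 0.1501 0.2669] yaw 60.8 zax [ 0.0232 -0.0044 -0.9997] F [ 1.64 -0.74  0.94] M [ 0.005 -0.07  -0.   ] open 0.0467 q [ 0.179  0.041  1.496 -0.008  1.583  0.688]
```

View pics/w7.png

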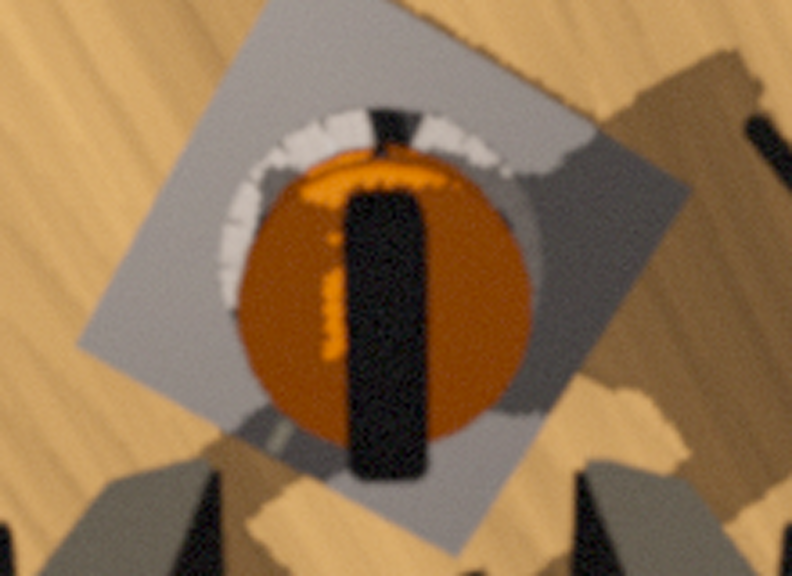

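View pics/side7z.png

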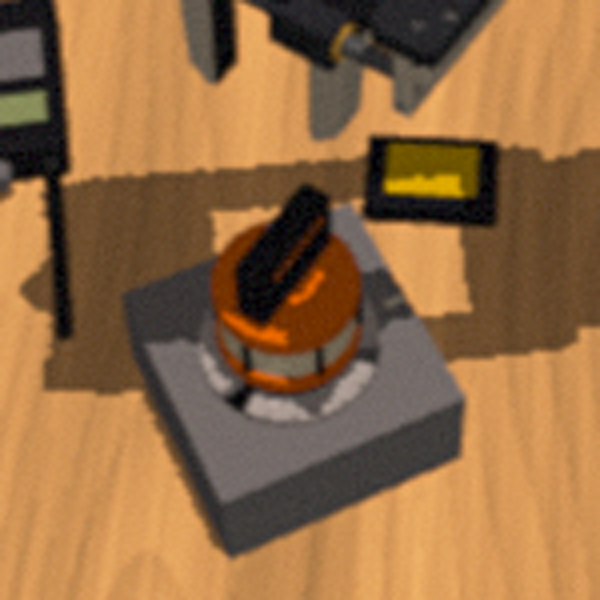

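View pics/top7.png

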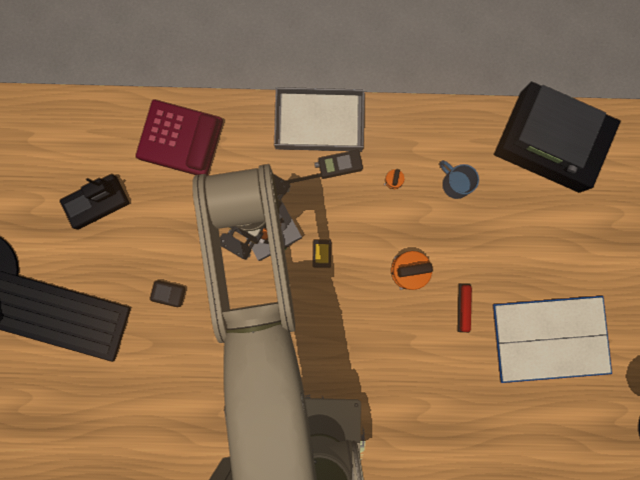

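Run:
```python
from h import *
import pickle
c=pickle.load(open("w7.pkl","rb")); im=cv2.imread("pics/w7raw.png"); n=500
# rectify at z=.163 around (.56,.149)
gx,gy=np.meshgrid(np.arange(n),np.arange(n)); X=np.c_[(.51+gx.ravel()*.0002),(.199-gy.ravel()*.0002),np.full(n*n,.163)]
o=cv2.remap(im,fishproj(c,X).astype(np.float32).reshape(n,n,2),None,cv2.INTER_CUBIC)
g=(o.max(2)<60).astype(np.uint8); k,l,st,ce=cv2.connectedComponentsWithStats(g)
for i in np.argsort(-st[1:,4])[:3]+1: print(st[i],ce[i])
i=l[250,250] or 1+st[1:,4].argmax()
cs,_=cv2.findContours((l==i).astype(np.uint8),0,2); r=cv2.minAreaRect(max(cs,key=cv2.contourArea)); print(r)
b=cv2.boxPoints(r); print("centre",.51+r[0][0]*.0002,.199-r[0][1]*.0002); e=[b[1]-b[0],b[2]-b[1]]; e=max(e,key=np.linalg.norm); print("yaw",np.degrees(np.arctan2(-e[1],e[0]))%180, "len",np.linalg.norm(e)*.2)
cv2.drawContours(o,[b.astype(int)],-1,(0,255,0),1); cv2.imwrite("pics/rect7.png",o)
```

```text
[  150    97   203   297 24864] [254.11349743 245.86438224]
[ 342   31   46   44 1181] [366.88992379  54.38018628]
[  0 281  25  49 590] [  9.33050847 300.12372881]
((254.675048828125, 243.9109649658203), (86.28598022460938, 309.8995666503906), 29.357751846313477)
centre 0.560935009765625 0.15021780700683596
yaw 60.642242 len 61.979916
```

View pics/rect7.png

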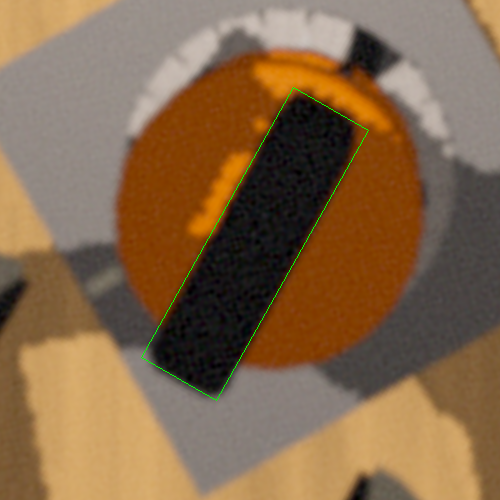

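Run:
```python
from plant import robot
print(robot.close_job(), robot.read_state()["t"])
```

```text
the job is handed in; nothing more can be done
the job is handed in; nothing more can be done
```

The middle-sized orange lamp is seated and locked in the charging dock, and I have let go of it and handed the job in. It took about 18 s of the 72 s allowed. One limit was exceeded: at the end stop the wrist torque briefly read 0.84 N m against the 0.6 N m limit. I backed it down to 0.37 N m, still in the tightening direction, before opening the fingers.

**What I did**
- **First grasp:** it sat about 4 mm off-centre along the grip bar. I set the lamp down on a clear patch of desk, gripped it again centred, and lifted.
- **Insertion:** the pins touched the collar's top face with the foot at about 60 mm. Turning clockwise under 7–9 N, they dropped through the notches about 56 degrees from world x, which puts the collar roughly 27 degrees off nominal.
- **Locking:** I pressed the lamp down against the plunger and turned it 56 degrees clockwise. The tool followed the ramps down to 39 mm foot height, the final height given, and the torque then rose steeply at the stop.

**Last checks**
- **Lamp angle:** the wrist picture shows the grip bar at 60.6 degrees, against about 59.6 degrees expected at the stop. That 1 degree is within my measurement error, though the lamp may have sprung back slightly from the stop.
- **Lamp depth:** the side view shows the lamp upright and deep in the collar. The 39 mm is inferred from the tool height and was not measured after release.
- **Other things:** the battery, radio, mug, stapler and the other two lamps look unmoved in the top view. The gripper is well clear of the lamp, about 10 cm above the grip.

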